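Start and tighten the star-knob screw of a fossil clamp

TASK

Clamp the ankle bone that lies in the cork cradle: swing the clamp's strap home against its stop pin so that its screw stands over the bronze boss, press the star knob down lightly and turn it backwards (anticlockwise from above) until you feel the thread ride up and drop with a click, then turn it forwards (clockwise), without forcing it, until the strap is screwed all the way down and the rubber foot holds the bone. Let go at the end, leave the bone in its cradle and do not shift the things standing around.

Things in the scene. Friction and masses are not known exactly. Their poses are not given: they have to be found in the camera images.
- clamp: The clamp's fixed frame: grey cast plate 116 x 236 x 16 mm. Origin: centre of its underside; z up, y from the bronze boss (y = -75 mm) to the post (y = +75 mm, its nut 93 mm high). Between them a cork cradle, floor 29 mm, rim 36 mm high. A steel stop pin, 69 mm high, stands at x = 21, y = -42 mm on the far (+x) side of the closed strap.
- boss_mouth (a point): Centre of the rim of the bronze boss, 45 mm above the clamp's underside. A tube 38 mm outside, 25 mm inside, with a right-hand internal thread: three starts, 6 mm apart along the axis, lead 18 mm a turn. The starts lie 2 mm inside the mouth, 120 degrees apart, at angles that are not marked.
- strap_swing (a joint): Swing of the steel strap about the upright post, rad: 0 = home against the stop pin (the screw over the boss), growing to 1.3 as the strap swings out to the plate's -x side (clockwise from above). The screw's axis is 150 mm from the post's. It takes about 0.5 N at the knob to swing.
- strap_drop (a joint): How far the strap has been pulled down along the post against its lifting spring (5 N, 300 N/m), m: 0 = raised, 0.0045 = all the way down on its hard stop. The screw pulls it down in the last 4.5 mm of its travel; the rubber foot meets the bone after about 2 mm.
- knob_turn (a joint): Turn of the star knob with its screw relative to the strap, rad, growing anticlockwise from above (backwards, unscrewing); its zero means nothing. Friction 0.035 N m. Clockwise screws in, 18 mm a turn; from the click to the strap all the way down takes 2.4 to 2.8 rad. Let go before the thread has caught, the knob springs up; once caught (after at most 1.2 rad) it stays.
- knob_lift (a joint): How far the knob with its screw is pressed down in the strap against its light spring (1 N raised, 2.8 N down), m: 0 = raised (the screw's tip 3 mm above the boss), 0.0195 = its collar on the strap. Pressed onto the thread it stops between 0.013 (on the crest of a thread start) and 0.019 (just dropped off one).
- knob_grip (a point): Middle of the black six-lobed star knob, on the screw's axis, z up. The star is 22 mm high (11 above and below this point), 46 mm across facing lobes, 41 across hollows; one lobe on this frame's x axis, the others every 60 degrees. Pads laid over two facing hollows (30 degrees off a lobe) rest on two lobes each. Below it a neck 21 mm wide, 10 mm high, with a steel collar that lands on the strap.
- star_knob: Star knob and its steel screw, one piece. The screw: plain pointed pilot 14 mm thick and about 8 mm long, then a three-start right-hand thread 22 mm across, matching the boss. Origin at the screw's tip, z up. Forced turning (thread end against thread end at the wrong height, or over-tightening) loads the thread.
- screw_tip (a point): The lowest point of the screw, on its axis, 67.5 mm under knob_grip.
- rubber_foot: Round black rubber foot 20 mm wide, sprung (5 N preload, 1000 N/m), under the middle of the strap, 75 mm from the post's axis. Origin at its lowest point.
- talus: The ankle bone in work, a brown fossil 47 x 61 x 26 mm, 0.12 kg, lying across in the cork cradle. Origin: centre of its underside.
- glue_bottle: Glue bottle with an orange nozzle, 45 x 44 x 121 mm, standing by. Origin: centre of its underside.
- tape_roll: Roll of masking tape, 84 mm wide, 19 mm high, lying by. Origin: centre of its underside.
- vial: Glass vial with a black cap, 23 mm wide, 58 mm high, standing by. Origin: centre of its underside.
- strap_end (a point): Top of the strap's round free end (38 mm across, 15 mm thick), on the screw's axis, 75 mm above the clamp's underside while raised. The rest of the strap is a bar 30 mm wide, 12 mm thick.
Not all that is in view belongs to the job. What is shaped like the talus but blue or orange is not meant.

How it is judged:
On the way, in this order (a step that is already met when the one before it is completed fails the run):
1. the strap is swung home against the stop pin (value of joint strap_swing below 0.03 rad), for 0.1 s.
2. the knob, pressed onto the thread, is turned backwards up to the crest of a thread start (velocity of joint knob_turn above 0.03 rad/s and contact force between star_knob and clamp above 0.2 N and z of screw_tip in the frame of boss_mouth between -0.0118 and -0.0085 m).
3. the thread drops off the start (the click) (z of screw_tip in the frame of boss_mouth below -0.014 m), for 0.05 s.
At the end, for the whole second after the job is handed in: The strap is home (within 0.03 rad) and held down by the started screw at least 3.5 mm of its 4.5 mm; the rubber foot presses the bone with more than 2.5 N; the bone lies within 10 mm of where it was; the knob is at rest and released (value of joint strap_swing below 0.03 rad and value of joint strap_drop above 0.0035 m and contact force between rubber_foot and talus above 2.5 N and distance of talus from where it was at the start of the episode below 0.01 m and velocity of joint knob_turn between -0.1 and 0.1 rad/s); the robot touches nothing.
It fails at once if the thread is forced: pressed or turned with more than 80 N between screw and boss (contact force between star_knob and clamp above 80 N).
It fails at once if the bone is pressed with more than 20 N (contact force between rubber_foot and talus above 20 N).
It fails at once if the bone is pushed out of its place in the cradle (distance of talus from where it was at the start of the episode above 0.012 m).
It fails at once if a bystander is shifted by more than 30 mm (distance of any of glue_bottle, tape_roll, vial from where it was at the start of the episode above 0.03 m).
It also fails if it takes over 72 s, if anything falls off the work surface, if the arm or the gripper's body presses on something with over 40 N, if the wrist force passes 120 N, or if a joint passes its speed limit or range.

ROBOT

A 6-joint arm with a two-finger parallel gripper is mounted at the origin on a cart in front of the work surface, level with it; the furniture and walls round the work are solid. World frame = base frame: x ahead of the robot, y to its left, z up, the work surface at z = 0. Lengths are in m, angles in rad, forces in N, time in s.
With the tool pointing down it reaches from about 0.35 to 1 m from the base axis. Payload 7.1 kg.
Tool frame: the origin (TCP) lies at the very end of the fingers, on their centre line; the grasp point (between the pads) lies 19 mm behind it; z points along the fingers, y is the line along which they close (so a half turn about z gives the same grasp; the last joint's range is limited). The gripper opens to 85 mm and grips with 20 to 120 N. Pads are 22 mm wide; open, the fingers measure 114 mm over their backs; the gripper's body (76 mm by 85 mm) begins 54 mm behind the grasp point. The pads swing forward as they close: fully open they stand 13 mm farther back than shut.
Start: joints at [1.132, 0.423, 1.63, -0, 1.089, -0.019], TCP at [0.255, 0.571, 0.231] pointing down, gripper open.
Joint ranges: [-3, 3], [-0.9, 2.11], [0.09, 2.58], [-1.31, 4.45], [0.11, 2.69], [-2.54, 2.54]. Speed limits (rad/s): [2.39, 2.39, 3.01, 3.14, 3.14, 3.14].

INTERFACE

Orientations are given as [roll, pitch, yaw] about the fixed x, y, z axes, in that order (R = Rz(yaw) Ry(pitch) Rx(roll)).
In Python, from workcell import sensors, cams, workorder, search_frame, trace, landmark_of gives the robot as it stands.
- The arm moves only by the shell command python3 -m creep 'ROWS' [FORCE]. ROWS is JSON, a list of rows, each a list of 3 entries, a list of its own where there are three numbers: the shift along the world's x, y, z in cm, then the turn, a rotation vector about the world's x, y, z in degrees, then the opening in per cent of the stroke, from 0 (shut) to 100 (fully open). In form: [[[dx, dy, dz], [ax, ay, az], fingers], ...]. A call has 1 to 10 rows; each row shifts and turns the commanded pose from where the row before left it; what a row does not reach is not made up. A row lasts 1/10 s, in which the tool goes at most 50 mm and 8.59 degrees, less where a joint would pass 70% of its speed; a pose out of reach is approached as far as the arm can. A call is refused whole if a number of a shift passes 5 or a number of a turn 8.59, either way. A call with a gripper value outside its range is refused whole. The fingers move at their own pace and stop on an object; FORCE is the grip in N (left out, the last holds). Time passes only in rows, so rows that do not move let the fingers close. It gives the time, the measured TCP pose, the force, the opening and the grip force at its end, in the units of the state.
- sensors.observe(): the state, without advancing time (a new reading comes with each control period).
- cams.get_image(name): name is "side" or "top"; returns a dict with "frame" (420x560x3 uint8, red, green, blue), "mtx" (3x3 intrinsics, pixels), "R" (3x3) and "t" (3): a world point X has camera coordinates R X + t. Camera axes: x right, y down, z forward; pixel columns grow to the right and rows downward; lengths in m; the calibration is good to about 2 mm. A picture is of the moment at which its call begins. There is no depth.
- workorder.finish_job(): hands the job in; it is judged then, once.
Trained networks look in a picture, given as the dict that the camera call returned (one of the last four; its "shot" number tells which), for a name from the list of things; names that differ only in an ending like _2 or _b are one class to them, and where a whole thing is asked for, a point or a joint stands for the part that bears it (a point fixed in the world has none). Each returns a list of dicts, best first, with "conf" (0 to 1); they miss things now and then, are a little off and sometimes report something else, mostly with a low value. They report only what shows in the picture. A call takes as long as a camera call. They do not tell look-alikes from the thing itself.
- search_frame(picture, name): "bbox" ([left, top, width, height] in pixels, round what is visible of it).
- trace(picture, name): "mask" (420x560 bool, what is visible of it) and "bbox" ([left, top, width, height] in pixels, round what is visible of it).
- landmark_of(picture, name): "at" ([column, row] in pixels: a listed point, or the origin of a listed thing).
The state is a dict: "time_s": time; "qpos": joint angles; "qd": joint speeds; "effort": joint torques, N m; "eef_pos": TCP position; "orientation": TCP orientation; "contact_force": force on the tool from outside, world axes, zero at the start; "wrist_torque": the same for the moment, N m; "gripper_width": finger opening in m; "grasp_force": force on a finger pad.
Only numpy, scipy, OpenCV 4.12 (cv2) and the standard library are available. Lean on these libraries where they do the work, as an engineer would, in place of code of your own. Each camera call takes 0.05 s, during which the arm holds its last target. There are 200 camera calls.

## Working session

There is one attempt and no reset: what is moved stays moved. The work goes in short steps, Python scripts to look and compute and a shell command to move; the robot and the scene stay as the last step left them, time stands still between calls to the robot, and variables do not carry over. Pictures are saved under pics/ and viewed, at most 10 in all, crops included, and the job is handed in when it is done.

```bash
mkdir -p pics; cat > h.py <<'E'
import numpy as np, cv2
from workcell import sensors, cams, workorder, search_frame, trace, landmark_of
def shot(): return {n:cams.get_image(n) for n in("side","top")}
def lm(p,n):
    r=landmark_of(p,n); return [(np.round(a["at"],1).tolist(),round(a["conf"],2)) for a in r[:3]]
def ray(p,uv):
    R=np.array(p["R"]);t=np.array(p["t"]);d=R.T@np.linalg.solve(p["mtx"],[uv[0],uv[1],1]);return -R.T@t,d
def atz(p,uv,z):
    c,d=ray(p,uv);return c+d*(z-c[2])/d[2]
def tri(ps,uvs):
    A=np.zeros((3,3));b=np.zeros(3);rs=[]
    for p,u in zip(ps,uvs):
        c,d=ray(p,u);d=d/np.linalg.norm(d);M=np.eye(3)-np.outer(d,d);A+=M;b+=M@c;rs.append((c,M))
    X=np.linalg.solve(A,b);return X,max(np.linalg.norm(M@(X-c)) for c,M in rs)
def proj(p,X):
    q=p["mtx"]@(np.array(p["R"])@X+p["t"]);return q[:2]/q[2]
E
python3 - <<'E'
from h import *
s=shot()
for n in s: cv2.imwrite(f"pics/{n}0.png",s[n]["frame"][:,:,::-1])
for n in["clamp","boss_mouth","knob_grip","screw_tip","strap_end","talus","rubber_foot","glue_bottle","tape_roll","vial"]:
    l={k:lm(s[k],n) for k in s};print(n,l)
    if all(l.values()): 
        X,e=tri([s["side"],s["top"]],[l["side"][0][0],l["top"][0][0]]);print("   ",X.round(4),round(e,4))
print(sensors.observe())
E
```

```text
clamp {'side': [([252.5, 236.1], 0.91)], 'top': [([281.7, 181.0], 0.93)]}
    [ 0.5488 -0.1968  0.0048] 0.0023
boss_mouth {'side': [([258.5, 205.2], 0.61)], 'top': [([317.8, 174.7], 0.95)]}
    [ 0.554  -0.2818  0.0399] 0.0035
knob_grip {'side': [([293.5, 179.6], 0.77)], 'top': [([315.3, 210.9], 0.71), ([315.7, 174.5], 0.45)]}
    [ 0.4626 -0.2644  0.1203] 0.0009
screw_tip {'side': [], 'top': []}
strap_end {'side': [([291.4, 199.9], 0.75)], 'top': [([311.2, 215.6], 0.88)]}
    [ 0.4621 -0.2591  0.0712] 0.0039
talus {'side': [([315.8, 235.4], 0.79), ([222.2, 294.7], 0.56), ([254.2, 227.3], 0.45)], 'top': [([287.0, 180.9], 0.95), ([199.1, 182.9], 0.91), ([293.7, 244.0], 0.79)]}
    [ 0.4738 -0.2064  0.0279] 0.0718
rubber_foot {'side': [([271.2, 218.9], 0.55), ([255.1, 226.1], 0.19)], 'top': [([281.2, 199.4], 0.38)]}
    [ 0.4998 -0.1932  0.0554] 0.0009
glue_bottle {'side': [([313.7, 311.1], 0.76)], 'top': [([196.0, 248.5], 0.63)]}
    [ 0.3883  0.0149 -0.0042] 0.0041
tape_roll {'side': [([307.5, 186.7], 0.72)], 'top': [([317.0, 208.9], 0.75), ([406.7, 216.1], 0.6)]}
    [ 0.45  -0.271  0.103] 0.0194
vial {'side': [([227.7, 362.8], 0.86)], 'top': [([141.4, 203.9], 0.65)]}
    [ 0.5027  0.1486 -0.0029] 0.0019
{'time_s': 1.1, 'qpos': array([ 1.13198166e+00,  4.23078678e-01,  1.62992289e+00, -3.07437753e-07,
        1.08858036e+00, -1.90110496e-02]), 'qd': array([ 0.0014407 , -0.00064886,  0.0010681 , -0.00034199,  0.00129404,
        0.0003073 ]), 'effort': array([ 1.76347014e-03, -5.57340574e+01, -2.82149345e+01,  2.37441895e-06,
        6.37907906e-04,  9.06344695e-06]), 'eef_pos': array([0.2547117 , 0.57071824, 0.23132337]), 'orientation': array([3.14158194e+00, 4.76093265e-07, 2.72178918e+00]), 'contact_force': array([ 0.7739203 , -0.80243641, -0.09498236]), 'wrist_torque': array([ 0.0132467 ,  0.03182439, -0.04689953]), 'grasp_force': 0.0, 'gripper_width': 0.08532680925606555}
```

View pics/side0.png

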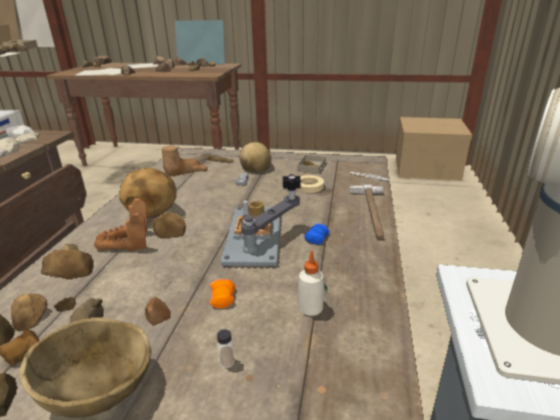

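View pics/top0.png

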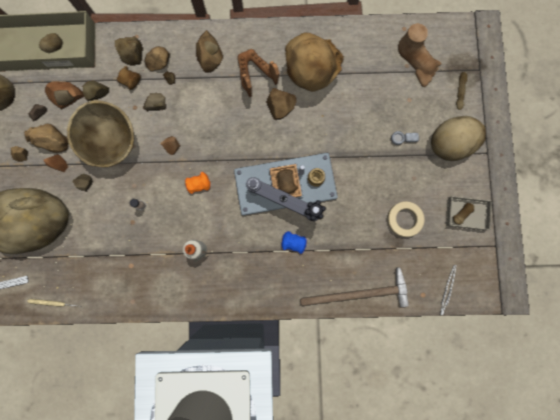

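Both views show the grey clamp, with the post nut at top (253,184) and side (250,225), the boss at top (317,175), and the brown bone in the cradle at (287,181). The strap is swung towards the robot with the black knob at top (316,210). The blue and orange bones, bottle (193,250), vial (137,204) and tape (406,218) stand clear.

```bash
python3 - <<'E'
from h import *
s=shot();T,S=s["top"],s["side"]
f=lambda p,n,z:[(atz(p,a["at"],z)[:2].round(4).tolist(),round(a["conf"],2)) for a in landmark_of(p,n)[:2]]
for n,z in[("clamp",0),("boss_mouth",.045),("knob_grip",.1155),("strap_end",.075),("talus",.029),("rubber_foot",.055)]:
    print(n,"top",f(T,n,z),"side",f(S,n,z))
post=atz(T,(253,184),.093);print("post",post, proj(S,post))
for n in["clamp","star_knob"]:
  for k in s:
    for m in trace(s[k],n)[:1]:
        print(n,k,m["bbox"],m["conf"]); c=np.argwhere(m["mask"]).mean(0)[::-1]
        if n=="star_knob": print(atz(s[k],c,.1155).round(4))
        if n=="clamp" and k=="top":
            r=cv2.minAreaRect(np.argwhere(m["mask"])[:,::-1].astype(np.float32));print([atz(T,q,.016)[:2].round(4).tolist() for q in cv2.boxPoints(r)])
v=np.vstack([cv2.resize(T["frame"][150:250,220:360],(800,571),interpolation=2)])
cv2.imwrite("pics/c1.png",v[:,:,::-1])
E
```

```text
clamp top [([0.5506, -0.2041], 0.66)] side [([0.5485, -0.2149], 0.93)]
boss_mouth top [([0.5516, -0.2754], 0.88), ([0.493, 0.1369], 0.72)] side [([0.5492, -0.2638], 0.85)]
knob_grip top [([0.4695, -0.2659], 0.78)] side [([0.4667, -0.2595], 0.87), ([0.5023, -0.0291], 0.54)]
strap_end top [([0.5373, -0.2039], 0.67), ([0.4577, -0.2659], 0.63)] side [([0.463, -0.2579], 0.76)]
talus top [([0.5467, -0.2035], 0.8), ([0.4002, -0.2197], 0.72)] side [([0.3985, -0.1787], 0.68), ([0.5383, 0.0417], 0.59)]
rubber_foot top [([0.4968, -0.1947], 0.51)] side [([0.4956, -0.2078], 0.57)]
post [ 0.52984582 -0.13114072  0.093     ] [250.40251853 216.76586475]
clamp side [219.2, 171.6, 81.9, 93.9] 0.57
clamp top [235.1, 150.7, 101.2, 68.2] 0.87
[[0.5855, -0.0805], [0.6182, -0.3146], [0.4606, -0.3332], [0.4289, -0.1036]]
star_knob side [282.6, 176.2, 16.3, 22.5] 0.83
[ 0.4628 -0.246   0.1155]
star_knob top [306.3, 202.0, 19.8, 19.6] 0.71
[ 0.4647 -0.2661  0.1155]
```

View pics/c1.png

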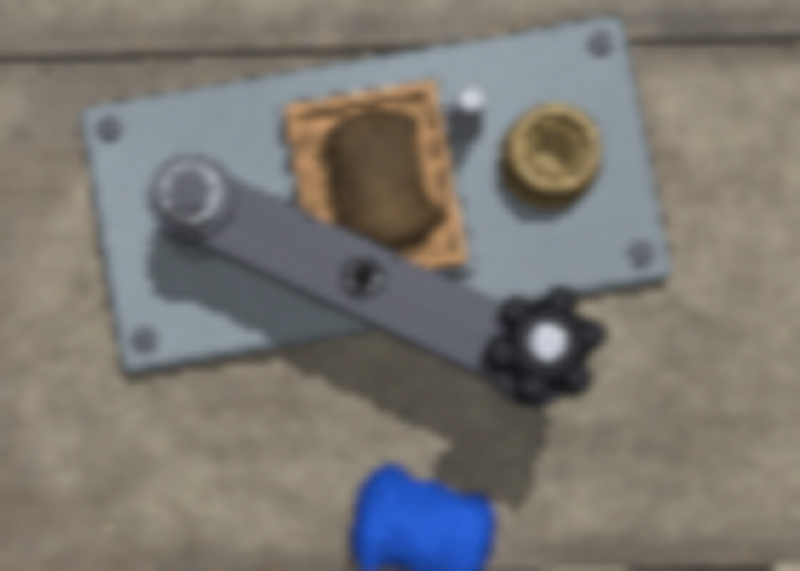

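The crop shows the post top at crop px (189,190), the boss at (553,153), the stop pin at (470,98) and the knob bolt at (547,341). Lobes point at about (560,295) and every 60° from there.

```bash
python3 - <<'E'
from h import *
T=cams.get_image("top"); U=lambda c:(c[0]/5.714+219.6,c[1]/5.714+149.6)
for n,c,z in[("post",(189,190),.093),("boss",(553,153),.045),("knob",(547,341),.127),("pin",(470,98),.069),("TL",(85,112),.016),("TR",(617,17),.016),("BR",(668,275),.016),("BL",(125,375),.016)]:
    print(n,atz(T,U(c),z)[:2].round(4))
c=np.mean([atz(T,U(c),.016)[:2] for c in[(85,112),(617,17),(668,275),(125,375)]],0)
print("center",c)
P=atz(T,U((189,190)),.093)[:2];B=atz(T,U((553,153)),.045)[:2];K=atz(T,U((547,341)),.127)[:2]
L=lambda a:(np.linalg.norm(a),np.degrees(np.arctan2(a[1],a[0])))
print("PB",L(B-P),"PK",L(K-P))
E
```

```text
post [ 0.5325 -0.1305]
boss [ 0.5526 -0.2773]
knob [ 0.4662 -0.2639]
pin [ 0.5712 -0.2424]
TL [ 0.5811 -0.0826]
TR [ 0.6163 -0.3097]
BR [ 0.5049 -0.3265]
BL [ 0.4685 -0.0979]
center [ 0.54271678 -0.20417088]
PB (np.float64(0.14817307126233972), np.float64(-82.18192254894618)) PK (np.float64(0.14895854987775986), np.float64(-116.42234876063658))
```

```bash
python3 -m creep '[[[1.8,-4.2,0],[0,0,-2.65],75],[[1.8,-4.2,0],[0,0,-2.65],75],[[1.8,-4.2,0],[0,0,-2.65],75],[[1.8,-4.2,0],[0,0,-2.65],75],[[1.8,-4.2,0],[0,0,-2.65],75],[[1.8,-4.2,0],[0,0,-2.65],75],[[1.8,-4.2,0],[0,0,-2.65],75],[[1.8,-4.2,0],[0,0,-2.65],75],[[1.8,-4.2,0],[0,0,-2.65],75],[[1.8,-4.2,0],[0,0,-2.65],75]]' 20 && python3 -m creep '[[[0.3,-4.15,0],[0,0,-2.65],75],[[0.3,-4.15,0],[0,0,-2.65],75],[[0.3,-4.15,0],[0,0,-2.65],75],[[0.3,-4.15,0],[0,0,-2.65],75],[[0.3,-4.15,0],[0,0,-2.65],75],[[0.3,-4.15,0],[0,0,-2.65],75],[[0.3,-4.15,0],[0,0,-2.65],75],[[0.3,-4.15,0],[0,0,-2.65],75],[[0.3,-4.15,0],[0,0,-2.65],75],[[0.3,-4.15,0],[0,0,-2.65],75]]'; python3 -c "
from h import *;o=sensors.observe();print(o)"
```

```text
time_s: 3.05
eef_pos: [0.4353, 0.149, 0.2317]
orientation: [3.141, 0.0, 2.258]
contact_force: [0.9, -0.0, 0.2]
gripper_width: 0.064
grasp_force: 0.0
time_s: 4.05
eef_pos: [0.4646, -0.2661, 0.2315]
orientation: [3.141, 0.0, 1.795]
contact_force: [1.6, -0.2, 0.1]
gripper_width: 0.0643
grasp_force: 0.0
{'time_s': 4.05, 'qpos': array([-5.42484002e-01,  2.91817145e-01,  1.82809827e+00,  9.86735250e-05,
        1.02129355e+00, -7.66293350e-01]), 'qd': array([-0.65704605,  0.33141826, -0.47223919,  0.00292187,  0.13540794,
       -0.19691028]), 'effort': array([  2.64637224, -48.57312083, -24.13117647,  -0.14260809,
        -0.05682791,   0.214673  ]), 'eef_pos': array([ 0.46458388, -0.26613189,  0.23150058]), 'orientation': array([3.14125784e+00, 2.05438358e-04, 1.79455412e+00]), 'contact_force': array([ 1.60809679, -0.23730911,  0.13273393]), 'wrist_torque': array([ 0.01130232, -0.02519377,  0.04188817]), 'grasp_force': 0.0, 'gripper_width': 0.06427057059845985}
```

```bash
python3 -m creep '[[[0.1,0,-3],[0,0,0],75],[[0,0,-3],[0,0,0],75],[[0,0,-2.5],[0,0,0],75],[[0,0,-1],[0,0,0],75],[[0,0,0],[0,0,0],75]]'; python3 - <<'E'
from h import *
s=shot();S,T=s["side"],s["top"]
o=sensors.observe();print(o["eef_pos"])
a=proj(S,o["eef_pos"]);print(a,lm(S,"knob_grip"),lm(T,"knob_grip"),proj(S,np.array([.466,-.264,.1155])))
u,v=int(a[0]),int(a[1]); c=cv2.resize(S["frame"][v-45:v+45,u-60:u+60],(800,600),interpolation=2)
t=proj(T,o["eef_pos"]).astype(int);print(t)
cv2.imwrite("pics/c2.png",c[:,:,::-1])
E
```

```text
time_s: 4.55
eef_pos: [0.465, -0.2638, 0.1352]
orientation: [-3.14, -0.002, 1.797]
contact_force: [-0.2, -0.1, -0.1]
gripper_width: 0.0644
grasp_force: 0.0
[ 0.46636448 -0.26452975  0.13717411]
[291.39595551 172.54133903] [([289.4, 183.3], 0.78), ([228.4, 361.9], 0.48)] [] [291.59358671 181.49978322]
[316 208]
```

View pics/c2.png

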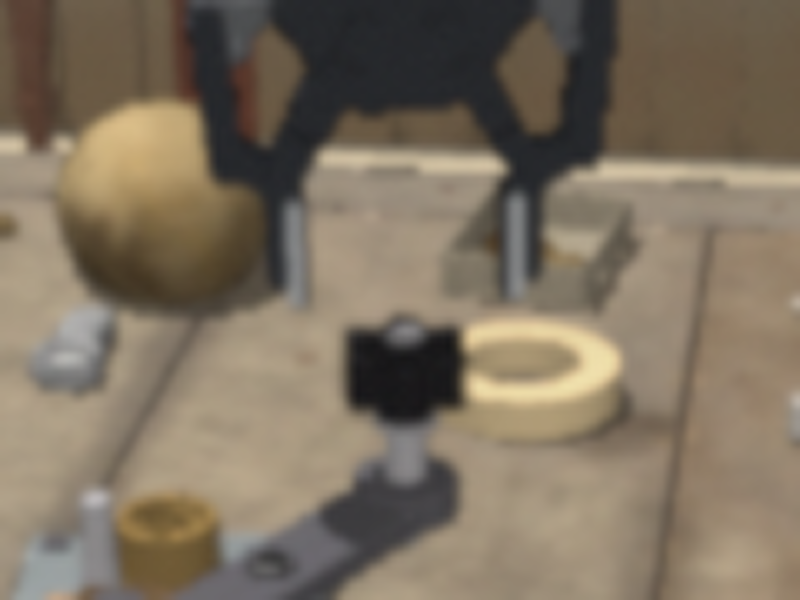

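The side crop shows the open fingers straddling the knob's line: knob at crop (405,370), finger tips at (295,300) and (515,295). It is centred well, so I descend and grip.

```bash
python3 -m creep '[[[0,0,-2],[0,0,0],75],[[0,0,-1.3],[0,0,0],75],[[0,0,-0.5],[0,0,0],75],[[0,0,0],[0,0,0],60],[[0,0,0],[0,0,0],40],[[0,0,0],[0,0,0],30],[[0,0,0],[0,0,0],30],[[0,0,0],[0,0,0],30],[[0,0,0],[0,0,0],30],[[0,0,0],[0,0,0],30]]' 20; python3 -c "
from h import *
o=sensors.observe();print(o['eef_pos'],o['contact_force'],o['wrist_torque'],o['gripper_width'],o['grasp_force'])
P=np.array([.5325,-.1305]);K=o['eef_pos'][:2];a=np.arctan2(*(K-P)[::-1]);r=np.linalg.norm(K-P);print(r,np.degrees(a))
Q=[P+.150*np.array([np.cos(b),np.sin(b)]) for b in np.radians(np.linspace(np.degrees(a),-80,11))]
print((np.diff(Q,axis=0)*100).round(2).tolist(),Q[-1])"
```

```text
time_s: 5.75
eef_pos: [0.4659, -0.2646, 0.0985]
orientation: [3.141, 0.001, 1.797]
contact_force: [-1.1, -3.1, 0.2]
gripper_width: 0.041
grasp_force: 21.3
[ 0.46589599 -0.26458069  0.09854374] [-1.13015378 -3.06669596  0.20530694] [-0.54379769  0.15147347 -0.0285366 ] 0.04098098243482311 21.260244401637465
0.14971214447973996 -116.41569230013138
[[0.87, -0.4], [0.89, -0.34], [0.91, -0.28], [0.93, -0.23], [0.94, -0.17], [0.95, -0.11], [0.95, -0.05], [0.95, 0.01], [0.95, 0.08], [0.94, 0.14]] [ 0.55854723 -0.27822116]
```

```bash
python3 -m creep '[[[0.87,-0.4,0],[0,0,-3],30],[[0.89,-0.34,0],[0,0,-3],30],[[0.91,-0.28,0],[0,0,-3],30],[[0.93,-0.23,0],[0,0,-3],30],[[0.94,-0.17,0],[0,0,-3],30],[[0.95,-0.11,0],[0,0,-3],30],[[0.95,-0.05,0],[0,0,-3],30],[[0.95,0.01,0],[0,0,-3],30],[[0.5,0.04,0],[0,0,-3],30],[[0,0,0],[0,0,0],30]]'; python3 -m creep '[[[0.2,0.02,0],[0,0,0],30],[[0,0,0],[0,0,0],30]]'; python3 -m creep '[[[0.2,0.02,0],[0,0,0],30],[[0,0,0],[0,0,0],30]]'
```

```text
time_s: 6.75
eef_pos: [0.5456, -0.2796, 0.0984]
orientation: [3.14, 0.0, 1.325]
contact_force: [1.7, -2.2, 0.9]
gripper_width: 0.0407
grasp_force: 21.4
time_s: 6.95
eef_pos: [0.5467, -0.2795, 0.0984]
orientation: [3.141, 0.0, 1.326]
contact_force: [0.1, -3.2, 0.6]
gripper_width: 0.0406
grasp_force: 21.0
time_s: 7.15
eef_pos: [0.5487, -0.2793, 0.0984]
orientation: [3.141, 0.0, 1.326]
contact_force: [-0.3, -4.2, 0.7]
gripper_width: 0.0411
grasp_force: 20.9
```

```bash
python3 -m creep '[[[0.2,0,0],[0,0,0],30],[[0,0,0],[0,0,0],30]]'; python3 -m creep '[[[0.2,0,0],[0,0,0],30],[[0,0,0],[0,0,0],30]]';  python3 -m creep '[[[0.1,0,0],[0,0,0],30],[[0,0,0],[0,0,0],30]]'
```

```text
time_s: 7.35
eef_pos: [0.5507, -0.2791, 0.0983]
orientation: [-3.142, -0.0, 1.326]
contact_force: [0.4, -2.5, 0.8]
gripper_width: 0.041
grasp_force: 20.9
time_s: 7.55
eef_pos: [0.5527, -0.2789, 0.0982]
orientation: [-3.141, -0.0, 1.326]
contact_force: [0.3, -0.1, 0.3]
gripper_width: 0.0411
grasp_force: 20.9
time_s: 7.75
eef_pos: [0.5535, -0.2788, 0.0982]
orientation: [-3.141, -0.0, 1.326]
contact_force: [0.0, 0.1, 0.7]
gripper_width: 0.0411
grasp_force: 20.9
```

```bash
python3 -m creep '[[[0.15,0,0],[0,0,0],30],[[0,0,0],[0,0,0],30]]'; python3 -m creep '[[[0.15,0,0],[0,0,0],30],[[0,0,0],[0,0,0],30]]';  python3 -m creep '[[[0.1,0,0],[0,0,0],30],[[0,0,0],[0,0,0],30]]'
```

```text
time_s: 7.95
eef_pos: [0.5544, -0.2787, 0.098]
orientation: [-3.14, -0.001, 1.326]
contact_force: [-2.6, 1.4, 1.5]
gripper_width: 0.0412
grasp_force: 21.0
time_s: 8.15
eef_pos: [0.5546, -0.2786, 0.0974]
orientation: [-3.137, -0.0, 1.326]
contact_force: [-6.2, 1.2, 0.5]
gripper_width: 0.0413
grasp_force: 21.0
time_s: 8.35
eef_pos: [0.5547, -0.2786, 0.0972]
orientation: [-3.135, -0.0, 1.326]
contact_force: [-10.4, 1.0, 1.6]
gripper_width: 0.0409
grasp_force: 21.0
```

```bash
python3 -m creep '[[[-0.2,0,-0.3],[0,0,0],30],[[0,0,-0.4],[0,0,0],30],[[0,0,-0.3],[0,0,0],30],[[0,0,0],[0,0,0],30]]'; python3 -m creep '[[[0,0,-0.2],[0,0,0],30],[[0,0,0],[0,0,0],30]]';  python3 -m creep '[[[0,0,-0.1],[0,0,0],30],[[0,0,0],[0,0,0],30]]'
```

```text
time_s: 8.75
eef_pos: [0.5546, -0.2787, 0.0875]
orientation: [-3.139, -0.001, 1.326]
contact_force: [-6.3, 2.1, 2.1]
gripper_width: 0.0411
grasp_force: 21.1
time_s: 8.95
eef_pos: [0.5546, -0.2787, 0.0858]
orientation: [-3.139, -0.001, 1.326]
contact_force: [-5.2, 1.7, 2.0]
gripper_width: 0.0411
grasp_force: 21.1
time_s: 9.15
eef_pos: [0.5546, -0.2787, 0.085]
orientation: [-3.139, -0.0, 1.326]
contact_force: [-5.5, 3.1, 2.4]
gripper_width: 0.0409
grasp_force: 21.2
```

```bash
python3 -m creep '[[[-0.05,0,-0.1],[0,0,0],30],[[0,0,0],[0,0,0],30]]'; python3 -m creep '[[[0,0,-0.1],[0,0,0],30],[[0,0,0],[0,0,0],30]]'
```

```text
time_s: 9.35
eef_pos: [0.5546, -0.2787, 0.0847]
orientation: [-3.14, -0.0, 1.326]
contact_force: [-5.7, 3.0, 7.3]
gripper_width: 0.0407
grasp_force: 21.4
time_s: 9.55
eef_pos: [0.5546, -0.2788, 0.0844]
orientation: [-3.14, -0.0, 1.325]
contact_force: [-6.7, 4.8, 12.9]
gripper_width: 0.041
grasp_force: 21.8
```

```bash
python3 -m creep '[[[-0.05,0,0.08],[0,0,3],30],[[0,0,0.02],[0,0,3],30]]'; python3 -m creep '[[[0,0,0.02],[0,0,4],30],[[0,0,0.02],[0,0,4],30]]'
```

```text
time_s: 9.75
eef_pos: [0.5546, -0.2788, 0.0849]
orientation: [-3.141, -0.001, 1.432]
contact_force: [-4.1, 4.0, 5.4]
gripper_width: 0.0408
grasp_force: 21.9
time_s: 9.95
eef_pos: [0.5547, -0.2788, 0.0853]
orientation: [-3.142, -0.001, 1.572]
contact_force: [-4.9, 3.3, 6.1]
gripper_width: 0.0409
grasp_force: 21.9
```

```bash
for i in 1; do python3 -m creep '[[[0,0,0.015],[0,0,4],30],[[0,0,0.015],[0,0,4],30]]'; done; python3 -m creep '[[[0,0,0.01],[0,0,4],30],[[0,0,0.01],[0,0,4],30]]'
```

```text
time_s: 10.15
eef_pos: [0.5547, -0.2788, 0.0854]
orientation: [3.141, -0.001, 1.712]
contact_force: [-2.9, 3.6, 3.8]
gripper_width: 0.0412
grasp_force: 21.5
time_s: 10.35
eef_pos: [0.5548, -0.2787, 0.0854]
orientation: [3.141, -0.001, 1.852]
contact_force: [-2.2, 3.8, 2.3]
gripper_width: 0.0409
grasp_force: 21.4
```

```bash
python3 -m creep '[[[0,0,-0.1],[0,0,0],30],[[0,0,0],[0,0,0],30]]'; python3 -m creep '[[[0,0,-0.1],[0,0,0],30],[[0,0,0],[0,0,0],30]]'
```

```text
time_s: 10.55
eef_pos: [0.5547, -0.2788, 0.0841]
orientation: [3.141, -0.0, 1.847]
contact_force: [-2.1, 4.4, 2.1]
gripper_width: 0.0411
grasp_force: 20.9
time_s: 10.75
eef_pos: [0.5548, -0.2788, 0.0831]
orientation: [3.141, -0.0, 1.847]
contact_force: [-1.7, 5.7, 2.3]
gripper_width: 0.0408
grasp_force: 21.0
```

```bash
python3 -m creep '[[[0,-0.05,-0.1],[0,0,0],30],[[0,0,0],[0,0,0],30]]'; python3 -m creep '[[[0,0,-0.1],[0,0,0],30],[[0,0,0],[0,0,0],30]]';python3 -m creep '[[[0,0,-0.05],[0,0,0],30],[[0,0,0],[0,0,0],30]]'
```

```text
time_s: 10.95
eef_pos: [0.5547, -0.2788, 0.082]
orientation: [3.141, -0.001, 1.847]
contact_force: [-1.3, 6.7, 1.5]
gripper_width: 0.0407
grasp_force: 21.1
time_s: 11.15
eef_pos: [0.5547, -0.2788, 0.081]
orientation: [3.141, -0.001, 1.847]
contact_force: [-0.3, 7.0, 2.9]
gripper_width: 0.0411
grasp_force: 21.0
time_s: 11.35
eef_pos: [0.5547, -0.2788, 0.0806]
orientation: [3.141, -0.001, 1.847]
contact_force: [-1.0, 7.6, 3.0]
gripper_width: 0.0412
grasp_force: 21.0
```

```bash
python3 -m creep '[[[0,0.1,-0.05],[0,0,0],30],[[0,0,0],[0,0,0],30]]'; python3 -m creep '[[[0,0,-0.05],[0,0,0],30],[[0,0,0],[0,0,0],30]]'
```

```text
time_s: 11.55
eef_pos: [0.5548, -0.2787, 0.0804]
orientation: [3.141, 0.0, 1.848]
contact_force: [-2.6, 2.6, 3.7]
gripper_width: 0.041
grasp_force: 21.4
time_s: 11.75
eef_pos: [0.5548, -0.2787, 0.0802]
orientation: [3.141, 0.0, 1.848]
contact_force: [-3.9, 4.8, 7.2]
gripper_width: 0.0407
grasp_force: 21.6
```

```bash
python3 -m creep '[[[0,0,-0.01],[0,0,-5],30],[[0,0,-0.025],[0,0,-5],30],[[0,0,-0.025],[0,0,-5],30],[[0,0,-0.025],[0,0,-5],30]]'; python3 -m creep '[[[0,0,-0.025],[0,0,-5],30],[[0,0,-0.025],[0,0,-5],30],[[0,0,-0.025],[0,0,-5],30],[[0,0,-0.025],[0,0,-5],30]]'
```

```text
time_s: 12.15
eef_pos: [0.5546, -0.2788, 0.0793]
orientation: [3.141, 0.0, 1.496]
contact_force: [-4.8, 3.9, 7.9]
gripper_width: 0.0408
grasp_force: 21.1
time_s: 12.55
eef_pos: [0.5544, -0.2787, 0.0783]
orientation: [-3.141, 0.0, 1.147]
contact_force: [-4.3, 4.1, 8.3]
gripper_width: 0.0408
grasp_force: 21.1
```

```bash
python3 -m creep '[[[0,0,-0.025],[0,0,-5],30],[[0,0,-0.025],[0,0,-5],30],[[0,0,-0.025],[0,0,-5],30],[[0,0,-0.025],[0,0,-5],30]]'; python3 -m creep '[[[0,0,-0.025],[0,0,-5],30],[[0,0,-0.025],[0,0,-5],30],[[0,0,-0.025],[0,0,-5],30],[[0,0,-0.025],[0,0,-5],30]]'; python3 -c "
from h import *;o=sensors.observe();print(o['wrist_torque'],o['qpos'][5])"
```

```text
time_s: 12.95
eef_pos: [0.5542, -0.2786, 0.0773]
orientation: [-3.141, 0.0, 0.798]
contact_force: [-5.1, 4.4, 9.1]
gripper_width: 0.0406
grasp_force: 21.2
time_s: 13.35
eef_pos: [0.5541, -0.2785, 0.0765]
orientation: [-3.141, 0.001, 0.449]
contact_force: [-6.7, 5.9, 11.1]
gripper_width: 0.0409
grasp_force: 21.4
[0.88261594 0.94954736 0.02808218] 0.6372412319335676
```

```bash
python3 -m creep '[[[0.03,-0.03,-0.01],[0,0,-5],30],[[0,0,-0.02],[0,0,-5],30],[[0,0,-0.025],[0,0,-5],30]]'; python3 -m creep '[[[0,0,-0.025],[0,0,-5],30],[[0,0,-0.025],[0,0,-5],30]]'; python3 -c "
from h import *;o=sensors.observe();print(o['wrist_torque'],o['qpos'][5])"
```

```text
time_s: 13.65
eef_pos: [0.5541, -0.2784, 0.0759]
orientation: [-3.14, 0.001, 0.187]
contact_force: [-6.6, 7.7, 11.5]
gripper_width: 0.0408
grasp_force: 21.5
time_s: 13.85
eef_pos: [0.5541, -0.2782, 0.0754]
orientation: [-3.14, 0.002, 0.012]
contact_force: [-7.3, 7.1, 12.6]
gripper_width: 0.0406
grasp_force: 21.6
[1.17860861 1.08621514 0.03056345] 1.073391825474709
```

```bash
python3 -m creep '[[[-0.08,0.08,-0.01],[0,0,-5],30],[[0,0,-0.02],[0,0,-5],30]]'; python3 -m creep '[[[0,0,-0.02],[0,0,-5],30],[[0,0,-0.025],[0,0,-5],30]]'; python3 -c "
from h import *;o=sensors.observe();print(o['wrist_torque'],o['qpos'][5])"
```

```text
time_s: 14.05
eef_pos: [0.5541, -0.2781, 0.0755]
orientation: [-3.142, -0.0, -0.162]
contact_force: [-6.2, 5.8, 11.8]
gripper_width: 0.0407
grasp_force: 21.5
time_s: 14.25
eef_pos: [0.5541, -0.278, 0.0751]
orientation: [-3.141, 0.0, -0.337]
contact_force: [-5.6, 6.4, 12.4]
gripper_width: 0.041
grasp_force: 21.5
[0.91065898 0.79716134 0.00373955] 1.4229908258497839
```

```bash
python3 -m creep '[[[0,0,-0.02],[0,0,-5],30],[[0,0,-0.025],[0,0,-5],30]]'; python3 -c "
from h import *;o=sensors.observe();print(o['wrist_torque'],o['qpos'][5])"
```

```text
time_s: 14.45
eef_pos: [0.5541, -0.2779, 0.0747]
orientation: [-3.141, 0.0, -0.511]
contact_force: [-5.3, 7.0, 13.0]
gripper_width: 0.0412
grasp_force: 21.5
[1.02841991 0.80941987 0.09293592] 1.5974870829369099
```

```bash
python3 -m creep '[[[0,0,-0.02],[0,0,-4],30],[[0,0,-0.02],[0,0,-4],30]]'; python3 -c "
from h import *;o=sensors.observe();print(o['wrist_torque'],o['qpos'][5])"; python3 -m creep '[[[0,0,-0.02],[0,0,-4],30],[[0,0,-0.02],[0,0,-4],30]]'; python3 -c "
from h import *;o=sensors.observe();print(o['wrist_torque'],o['qpos'][5])"
```

```text
time_s: 14.65
eef_pos: [0.5542, -0.2779, 0.0746]
orientation: [-3.141, 0.0, -0.65]
contact_force: [-6.0, 7.8, 17.1]
gripper_width: 0.0411
grasp_force: 21.7
[1.1474948  0.95412394 0.03194022] 1.736459265421053
time_s: 14.85
eef_pos: [0.5543, -0.278, 0.0744]
orientation: [-3.141, -0.0, -0.79]
contact_force: [-7.5, 7.7, 18.6]
gripper_width: 0.0405
grasp_force: 19.0
[1.08287536 1.05899995 0.06670316] 1.8760799952514375
```

```bash
python3 -m creep '[[[-0.05,0.05,0.08],[0,0,-4],30],[[0,0,0],[0,0,-4],30]]'; python3 - <<'E'
from h import *
o=sensors.observe();print(o['wrist_torque'],o['qpos'][5])
S=cams.get_image("side")
a=proj(S,np.array([.5545,-.2785,.09]));u,v=int(a[0]),int(a[1]);print(u,v)
cv2.imwrite("pics/c3.png",cv2.resize(S["frame"][v-35:v+40,u-50:u+50],(800,600),interpolation=2)[:,:,::-1])
E
```

```text
time_s: 15.05
eef_pos: [0.5543, -0.2778, 0.0746]
orientation: [-3.141, -0.001, -0.929]
contact_force: [-1.3, 4.5, 9.2]
gripper_width: 0.0407
grasp_force: 20.2
[0.65921814 0.48311421 0.08577173] 2.0159398797223043
255 186
```

View pics/c3.png

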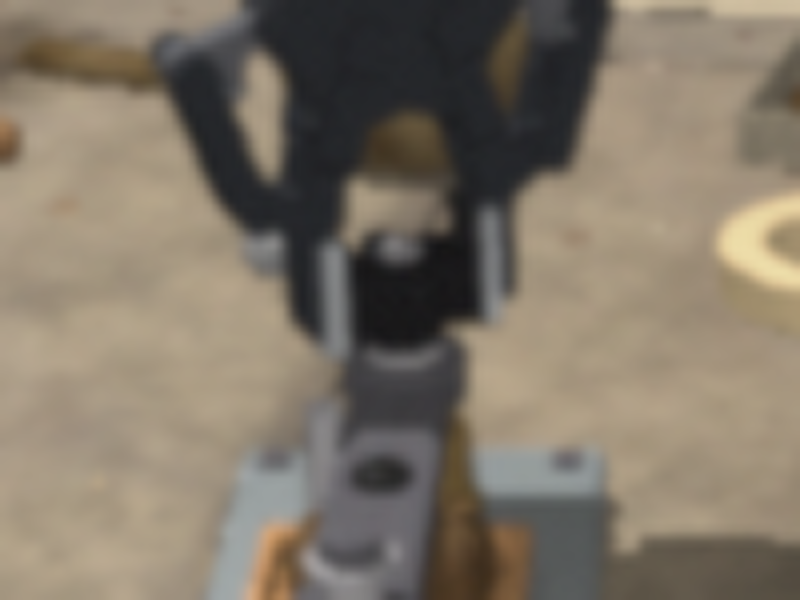

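The knob sits low, with its collar on the strap at crop (400,355), and the fingers hold it. I'll go on lightly to the stop.

```bash
python3 -m creep '[[[0,0,0],[0,0,-4],30],[[0,0,0],[0,0,-4],30]]'; python3 -c "
from h import *;o=sensors.observe();print(o['wrist_torque'],o['qpos'][5])";  python3 -m creep '[[[0,0,0],[0,0,-4],30],[[0,0,0],[0,0,-4],30]]'; python3 -c "
from h import *;o=sensors.observe();print(o['wrist_torque'],o['qpos'][5])"
```

```text
time_s: 15.3
eef_pos: [0.5543, -0.2778, 0.0744]
orientation: [-3.141, -0.001, -1.069]
contact_force: [-1.0, 5.2, 6.9]
gripper_width: 0.0407
grasp_force: 19.3
[0.61855883 0.36279528 0.21797381] 2.1553613616331084
time_s: 15.5
eef_pos: [0.5545, -0.2781, 0.0743]
orientation: [-3.14, -0.002, -1.208]
contact_force: [-1.0, 3.6, 5.8]
gripper_width: 0.0406
grasp_force: 19.5
[0.48323105 0.29189444 0.18448359] 2.2949832160943204
```

```bash
python3 -m creep '[[[0,0,-0.02],[0,0,-4],30],[[0,0,-0.02],[0,0,-4],30],[[0,0,0],[0,0,0],30]]'; python3 -c "
from h import *;o=sensors.observe();print(o['wrist_torque'],o['qpos'][5])"; python3 -m creep '[[[0,0,0],[0,0,0],75],[[0,0,0],[0,0,0],75],[[0,0,0],[0,0,0],75],[[0,0,0],[0,0,0],75],[[0,0,3],[0,0,0],75],[[0,0,4],[0,0,0],75],[[0,0,4],[0,0,0],75],[[-4,2,2],[0,0,0],75],[[-4,3,0],[0,0,0],75],[[-4,3,0],[0,0,0],75]]';  python3 -m creep '[[[-4,3,0],[0,0,8],75],[[-4,3,0],[0,0,8],75],[[0,0,0],[0,0,0],75]]'; python3 - <<'E'
from h import *
s=shot();S,T=s["side"],s["top"]
a=proj(S,np.array([.545,-.21,.06]));u,v=a.astype(int);print(u,v)
A=cv2.resize(S["frame"][v-45:v+45,u-50:u+50],(400,360),interpolation=2)
a=proj(T,np.array([.545,-.21,.06]));u,v=a.astype(int);print(u,v)
B=cv2.resize(T["frame"][v-45:v+45,u-50:u+50],(400,360),interpolation=2)
cv2.imwrite("pics/c4.png",np.hstack([A,B])[:,:,::-1])
f=lm(S,"knob_grip"),lm(T,"knob_grip"),lm(S,"strap_end");print(f)
k,e=tri([S,T],[f[0][0][0],f[1][0][0]]);print(k,e)
E
```

```text
time_s: 15.8
eef_pos: [0.5545, -0.278, 0.0741]
orientation: [-3.14, -0.001, -1.347]
contact_force: [-1.8, 4.5, 8.0]
gripper_width: 0.0409
grasp_force: 19.9
[0.54252985 0.39597614 0.03934737] 2.433972531389224
time_s: 16.8
eef_pos: [0.4327, -0.1973, 0.2039]
orientation: [-3.14, -0.001, -1.346]
contact_force: [-0.1, 0.1, 0.6]
gripper_width: 0.0641
grasp_force: 0.0
time_s: 17.1
eef_pos: [0.3472, -0.1342, 0.202]
orientation: [3.138, 0.005, -1.061]
contact_force: [0.7, 0.1, 0.3]
gripper_width: 0.0641
grasp_force: 0.0
253 212
287 179
([([257.9, 182.2], 0.55)], [([318.1, 171.0], 0.67)], [([255.8, 195.5], 0.93)])
[ 0.55029405 -0.27575286  0.10387828] 0.002817513717270089
```

View pics/c4.png

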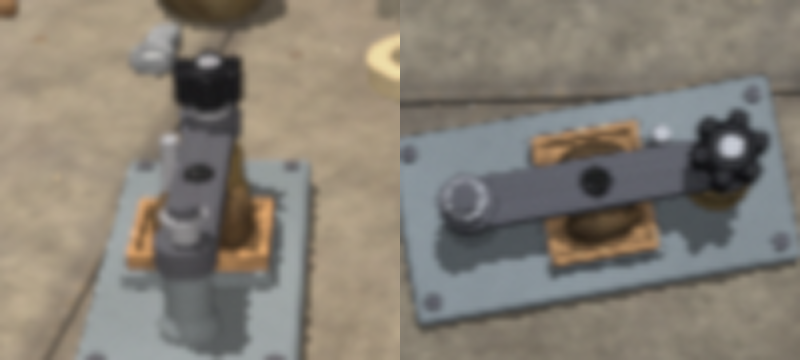

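The strap stands over the bone and the knob over the boss, knob at side crop (207,80) and top crop (730,147), and the bone is in its cradle. The last ~50° brought little descent, so I'll regrasp 120° back and check for tightness.

```bash
python3 -m creep '[[[2.07,-1.45,0],[0,0,8],75],[[2.07,-1.45,0],[0,0,8],75],[[2.07,-1.45,0],[0,0,8],75],[[2.07,-1.45,0],[0,0,8],75],[[2.07,-1.45,0],[0,0,8],75],[[2.07,-1.45,0],[0,0,8],75],[[2.07,-1.45,0],[0,0,8],75],[[2.07,-1.45,0],[0,0,8],75],[[2.07,-1.45,0],[0,0,8],75],[[2.07,-1.45,0],[0,0,8],75]]'; python3 -m creep '[[[0,0,0],[0,0,8],75],[[0,0,0],[0,0,8],75],[[0,0,0],[0,0,8],75],[[0,0,0],[0,0,0],75]]'
```

```text
time_s: 18.35
eef_pos: [0.5622, -0.2842, 0.2024]
orientation: [-3.141, 0.0, 0.335]
contact_force: [0.1, 0.2, -0.5]
gripper_width: 0.0637
grasp_force: 0.0
time_s: 18.75
eef_pos: [0.5613, -0.2835, 0.2024]
orientation: [-3.141, 0.0, 0.75]
contact_force: [0.5, 0.9, -1.1]
gripper_width: 0.0641
grasp_force: 0.0
```

```bash
python3 -m creep '[[[-0.68,0.5,-4],[0,0,0],75],[[0,0,-3.5],[0,0,0],75],[[0,0,-2.5],[0,0,0],75],[[0,0,-1.5],[0,0,0],75],[[0,0,-1],[0,0,0],75],[[0,0,0],[0,0,0],75],[[0,0,0],[0,0,0],60]]'; python3 -m creep '[[[0,0,0],[0,0,0],40],[[0,0,0],[0,0,0],30],[[0,0,0],[0,0,0],30],[[0,0,0],[0,0,0],30],[[0,0,0],[0,0,0],30]]' 20; python3 -c "
from h import *;o=sensors.observe();print(o['wrist_torque'],o['qpos'][5])"
```

```text
time_s: 19.45
eef_pos: [0.5545, -0.2781, 0.079]
orientation: [3.14, -0.0, 0.749]
contact_force: [0.6, 0.5, 0.3]
gripper_width: 0.052
grasp_force: 0.0
time_s: 19.95
eef_pos: [0.5546, -0.278, 0.0796]
orientation: [3.14, -0.001, 0.75]
contact_force: [-0.1, 0.5, 6.9]
gripper_width: 0.0404
grasp_force: 20.9
[0.15113656 0.16704439 0.02901802] 0.3373108375727297
```

```bash
cat > t.py <<'E'
from h import *
o=sensors.observe();print("TQ",o['wrist_torque'].round(3),o['qpos'][5].round(3))
E
for i in 1; do python3 -m creep '[[[0,0,-0.02],[0,0,-3],30],[[0,0,-0.02],[0,0,-3],30]]'|sed -n 2,6p; python3 t.py; python3 -m creep '[[[0,0,-0.02],[0,0,-3],30],[[0,0,-0.02],[0,0,-3],30]]'|sed -n 2,6p; python3 t.py; done
```

```text
eef_pos: [0.5546, -0.278, 0.0795]
orientation: [3.14, -0.001, 0.643]
contact_force: [-1.6, 1.2, 10.4]
gripper_width: 0.0406
grasp_force: 21.2
TQ [0.176 0.405 0.172] 0.444
eef_pos: [0.5546, -0.2781, 0.0794]
orientation: [3.14, -0.001, 0.539]
contact_force: [-3.5, 1.8, 13.8]
gripper_width: 0.0409
grasp_force: 21.5
TQ [0.336 0.527 0.494] 0.549
```

The torque rises to 0.49 N m within 12° with no descent, so the strap is on its hard stop. I release and retreat.

```bash
python3 -m creep '[[[0,0,0.06],[0,0,3],30],[[0,0,0],[0,0,3],30]]'; python3 t.py; python3 -m creep '[[[0,0,0],[0,0,0],75],[[0,0,0],[0,0,0],75],[[0,0,0],[0,0,0],75],[[0,0,0],[0,0,0],75],[[0,0,3],[0,0,0],75],[[0,0,4],[0,0,0],75],[[0,0,4],[0,0,0],75],[[-4,2,2],[0,0,0],75],[[-4,3,0],[0,0,0],75],[[-4,3,0],[0,0,0],75]]';  python3 -m creep '[[[-4,3,0],[0,0,0],75],[[-4,3,0],[0,0,0],75],[[0,0,0],[0,0,0],75],[[0,0,0],[0,0,0],75]]'; python3 - <<'E'
from h import *
s=shot();S,T=s["side"],s["top"]
u,v=proj(S,np.array([.545,-.21,.06])).astype(int)
A=cv2.resize(S["frame"][v-45:v+45,u-50:u+50],(400,360),interpolation=2)
u,v=proj(T,np.array([.545,-.21,.06])).astype(int)
B=cv2.resize(T["frame"][v-45:v+45,u-50:u+50],(400,360),interpolation=2)
cv2.imwrite("pics/c5.png",np.hstack([A,B])[:,:,::-1])
for n in("knob_grip","strap_end"): print(n,lm(S,n),lm(T,n))
for z in(.075,.0705):print(z,proj(S,np.array([.5546,-.2785,z])),proj(S,np.array([.5546,-.2785,z+.0405])) )
E
```

```text
time_s: 20.55
eef_pos: [0.5546, -0.2781, 0.0795]
orientation: [3.14, -0.001, 0.647]
contact_force: [0.6, 1.4, 7.5]
gripper_width: 0.0407
grasp_force: 21.0
TQ [ 0.175 -0.027  0.047] 0.44
time_s: 21.55
eef_pos: [0.4327, -0.1971, 0.2086]
orientation: [3.14, -0.001, 0.644]
contact_force: [0.6, 0.3, 1.0]
gripper_width: 0.0639
grasp_force: 0.0
time_s: 21.95
eef_pos: [0.3535, -0.1373, 0.2084]
orientation: [3.141, -0.001, 0.645]
contact_force: [0.7, -0.2, 0.5]
gripper_width: 0.064
grasp_force: 0.0
knob_grip [([256.4, 186.3], 0.83)] [([319.4, 171.1], 0.53)]
strap_end [([254.6, 194.2], 0.96)] [([315.6, 175.1], 0.78)]
0.075 [255.7899394  192.52942985] [254.93669106 176.87775196]
0.0705 [255.88266536 194.23036132] [255.03319345 178.64795686]
```

View pics/c5.png

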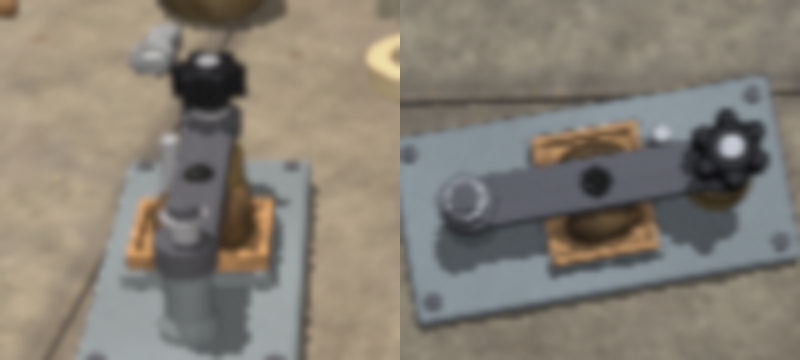

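The picture shows the strap home and the bone in place, but the strap height isn't certain from it. I'll check it by touching the strap lightly with the closed fingers: 0.0705 m means all the way down, 0.075 m raised.

```bash
python3 -m creep '[[[2.4,-1.3,0],[0,0,7.7],0],[[2.4,-1.3,0],[0,0,7.7],0],[[2.4,-1.3,0],[0,0,7.7],0],[[2.4,-1.3,0],[0,0,7.7],0],[[2.4,-1.3,0],[0,0,7.7],0],[[2.4,-1.3,0],[0,0,7.7],0],[[2.4,-1.3,0],[0,0,7.7],0],[[2.4,-1.3,0],[0,0,7.7],0],[[0,0,0],[0,0,0],0],[[0,0,0],[0,0,0],0]]'; python3 - <<'E'
from h import *
T=cams.get_image("top");S=cams.get_image("side")
o=cv2.imread("pics/side0.png")[:,:,::-1];print(o.shape)
g=S["frame"][150:200,230:280].astype(int).min(2)
E
```

```text
time_s: 23.25
eef_pos: [0.5457, -0.2418, 0.207]
orientation: [-3.14, -0.001, 1.718]
contact_force: [-0.2, 0.5, -0.2]
gripper_width: -0.0001
grasp_force: 0.0
(420, 560, 3)
```

```bash
python3 -m creep '[[[0.3,0,-4],[0,0,0],0],[[0,0,-4],[0,0,0],0],[[0,0,-3],[0,0,0],0],[[0,0,-1.2],[0,0,0],0],[[0,0,-0.6],[0,0,0],0],[[0,0,0],[0,0,0],0],[[0,0,0],[0,0,0],0]]'; python3 -m creep '[[[0,0,-0.1],[0,0,0],0],[[0,0,0],[0,0,0],0]]'|sed -n '2p;4p';python3 -m creep '[[[0,0,-0.1],[0,0,0],0],[[0,0,0],[0,0,0],0]]'|sed -n '2p;4p'
```

```text
time_s: 24.05
eef_pos: [0.5497, -0.2421, 0.0815]
orientation: [3.14, 0.001, 1.72]
contact_force: [0.6, -0.4, 0.4]
gripper_width: 0.0001
grasp_force: 0.0
eef_pos: [0.5494, -0.2419, 0.08]
contact_force: [-1.4, 0.3, 0.7]
eef_pos: [0.5489, -0.2417, 0.0782]
contact_force: [-0.2, 0.1, -0.9]
```

```bash
for i in a; do python3 -m creep '[[[0,0,-0.1],[0,0,0],0],[[0,0,0],[0,0,0],0]]'|sed -n '2p;4p';python3 -m creep '[[[0,0,-0.1],[0,0,0],0],[[0,0,0],[0,0,0],0]]'|sed -n '2p;4p'; python3 -m creep '[[[0,0,-0.1],[0,0,0],0],[[0,0,0],[0,0,0],0]]'|sed -n '2p;4p';python3 -m creep '[[[0,0,-0.05],[0,0,0],0],[[0,0,0],[0,0,0],0]]'|sed -n '2p;4p'; done
```

```text
eef_pos: [0.5487, -0.2416, 0.0769]
contact_force: [0.0, -0.6, -0.6]
eef_pos: [0.5487, -0.2416, 0.0758]
contact_force: [0.2, 0.2, -0.4]
eef_pos: [0.5487, -0.2416, 0.0749]
contact_force: [0.0, 0.7, 0.3]
eef_pos: [0.5488, -0.2416, 0.0744]
contact_force: [0.3, -0.1, 0.2]
```

```bash
for i in a; do python3 -m creep '[[[0,0,-0.1],[0,0,0],0],[[0,0,0],[0,0,0],0]]'|sed -n '2p;4p';python3 -m creep '[[[0,0,-0.1],[0,0,0],0],[[0,0,0],[0,0,0],0]]'|sed -n '2p;4p'; python3 -m creep '[[[0,0,-0.05],[0,0,0],0],[[0,0,0],[0,0,0],0]]'|sed -n '2p;4p';python3 -m creep '[[[0,0,-0.05],[0,0,0],0],[[0,0,0],[0,0,0],0]]'|sed -n '2p;4p'; done
```

```text
eef_pos: [0.5487, -0.2416, 0.0734]
contact_force: [0.2, -0.2, -0.2]
eef_pos: [0.5487, -0.2416, 0.0724]
contact_force: [0.1, 0.3, -0.2]
eef_pos: [0.5488, -0.2416, 0.072]
contact_force: [0.0, -0.4, -0.2]
eef_pos: [0.5488, -0.2416, 0.0715]
contact_force: [-0.4, 1.0, -0.3]
```

```bash
for i in a; do python3 -m creep '[[[0,0,-0.1],[0,0,0],0],[[0,0,0],[0,0,0],0]]'|sed -n '2p;4p';python3 -m creep '[[[0,0,-0.05],[0,0,0],0],[[0,0,0],[0,0,0],0]]'|sed -n '2p;4p'; python3 -m creep '[[[0,0,-0.05],[0,0,0],0],[[0,0,0],[0,0,0],0]]'|sed -n '2p;4p';python3 -m creep '[[[0,0,-0.05],[0,0,0],0],[[0,0,0],[0,0,0],0]]'|sed -n '2p;4p'; done
```

```text
eef_pos: [0.5487, -0.2416, 0.0704]
contact_force: [0.1, 0.9, 0.7]
eef_pos: [0.5488, -0.2417, 0.0699]
contact_force: [0.2, 0.0, -0.1]
eef_pos: [0.5487, -0.2417, 0.0694]
contact_force: [0.5, -0.5, 0.6]
eef_pos: [0.5488, -0.2417, 0.069]
contact_force: [0.1, -0.5, -0.3]
```

```bash
for i in a; do python3 -m creep '[[[0,0,-0.05],[0,0,0],0],[[0,0,0],[0,0,0],0]]'|sed -n '2p;4p';python3 -m creep '[[[0,0,-0.05],[0,0,0],0],[[0,0,0],[0,0,0],0]]'|sed -n '2p;4p'; python3 -m creep '[[[0,0,-0.05],[0,0,0],0],[[0,0,0],[0,0,0],0]]'|sed -n '2p;4p';python3 -m creep '[[[0,0,-0.05],[0,0,0],0],[[0,0,0],[0,0,0],0]]'|sed -n '2p;4p'; done
```

```text
eef_pos: [0.5488, -0.2416, 0.0685]
contact_force: [1.2, 0.4, -0.2]
eef_pos: [0.5488, -0.2417, 0.068]
contact_force: [-0.1, -0.1, 0.5]
eef_pos: [0.5488, -0.2417, 0.0676]
contact_force: [-0.3, 0.1, 2.0]
eef_pos: [0.5489, -0.2417, 0.0675]
contact_force: [-1.4, 1.7, 5.2]
```

Contact came at 0.0677 m and was stiff. With the bar's underside flush with the 15 mm end, its raised top would be at 0.072 m, so the strap is about 4.3 mm down. I back away and hand in.

```bash
python3 -m creep '[[[0,0,3],[0,0,0],0],[[0,0,4],[0,0,0],0],[[0,0,4],[0,0,0],0],[[-3,2,2],[0,0,0],0],[[-4,2,0],[0,0,0],0],[[-4,2,0],[0,0,0],0],[[0,0,0],[0,0,0],0],[[0,0,0],[0,0,0],0]]'; python3 -c "
from h import *;print(workorder.finish_job())"
```

```text
time_s: 28.45
eef_pos: [0.4386, -0.1815, 0.1974]
orientation: [3.141, 0.001, 1.72]
contact_force: [0.4, -0.7, 0.6]
gripper_width: -0.0
grasp_force: 0.0
the job is handed in; nothing more can be done
None
```

I handed in the job with the ankle bone clamped, at about 28 s of the 72 s. The strap is home, the thread clicked and was screwed tight, and a light touch put the strap about 4.3 mm down of its 4.5 mm. The knob is released and the arm clear; the hand-in gave no verdict.

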